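# Find the binding pulleys and set their tallies

## Task

Flick each of the three pulleys on the check board round by its finger pin, one after another from left to right, and judge whether it runs free or binds; any number of them may bind. Push the white tally in front of each pulley fully to the red end (right) if it binds and fully to the green end (left) if it runs free. Leave the vial, the bottle, the carton and the brass bar where they are.

Things in the scene. Friction and masses are not known exactly. Their poses are not given: they have to be found in the camera images.
- board: grey check board fixed to the desk, 160 x 250 x 18 mm; origin at the centre of its underside, x away from the robot (160 mm), y left (250 mm), z up. Three aluminium pulleys, axes vertical, at board x = +10, y = +80 (1, left), 0 (2, middle), -80 (3, right), mm; before each, at x = -52 and the same y, a white tally slides along y over a green (+y, left) and a red (-y, right) patch.
- pulley_1 (a joint): turning angle of the left pulley, rad, unlimited (counts on over whole turns), counter-clockwise from above positive; at 0 its finger pin points along board +x. Turn it either way. A free pulley coasts on for half a turn or more (some seconds) after a flick; a binding one stops within about a quarter turn once the finger leaves it, though it can be pushed round with under 2 N.
- hub_1 (a point): centre of the top face of the left pulley (62 mm diameter, 14 mm thick, top about 38 mm above the desk, turning on a vertical axis)
- pin_1 (a point): top of the upright black finger pin of the left pulley: 10 mm diameter, 24 mm off the axis, reaching from the pulley's top to 62 mm above the desk; push it along its circle (pushed outward from the hub side it jams)
- pulley_2 (a joint): turning angle of the middle pulley, rad, unlimited (counts on over whole turns), counter-clockwise from above positive; at 0 its finger pin points along board +x. Turn it either way. A free pulley coasts on for half a turn or more (some seconds) after a flick; a binding one stops within about a quarter turn once the finger leaves it, though it can be pushed round with under 2 N.
- hub_2 (a point): centre of the top face of the middle pulley (62 mm diameter, 14 mm thick, top about 38 mm above the desk, turning on a vertical axis)
- pin_2 (a point): top of the upright black finger pin of the middle pulley: 10 mm diameter, 24 mm off the axis, reaching from the pulley's top to 62 mm above the desk; push it along its circle (pushed outward from the hub side it jams)
- pulley_3 (a joint): turning angle of the right pulley, rad, unlimited (counts on over whole turns), counter-clockwise from above positive; at 0 its finger pin points along board +x. Turn it either way. A free pulley coasts on for half a turn or more (some seconds) after a flick; a binding one stops within about a quarter turn once the finger leaves it, though it can be pushed round with under 2 N.
- hub_3 (a point): centre of the top face of the right pulley (62 mm diameter, 14 mm thick, top about 38 mm above the desk, turning on a vertical axis)
- pin_3 (a point): top of the upright black finger pin of the right pulley: 10 mm diameter, 24 mm off the axis, reaching from the pulley's top to 62 mm above the desk; push it along its circle (pushed outward from the hub side it jams)
- tally_1 (a joint): place of the left pulley's tally, m: 0 in the middle, +0.018 at its stop at the red end (board -y), -0.018 at its stop at the green end (board +y); it stays where it is left, slides with about 1.2 N
- tally_1_top (a point): centre of the top of the left tally: white upright tab, 14 mm (board x) x 12 mm (board y), foot 20 x 14 mm, top 46 mm above the desk
- tally_2 (a joint): place of the middle pulley's tally, m: 0 in the middle, +0.018 at its stop at the red end (board -y), -0.018 at its stop at the green end (board +y); it stays where it is left, slides with about 1.2 N
- tally_2_top (a point): centre of the top of the middle tally: white upright tab, 14 mm (board x) x 12 mm (board y), foot 20 x 14 mm, top 46 mm above the desk
- tally_3 (a joint): place of the right pulley's tally, m: 0 in the middle, +0.018 at its stop at the red end (board -y), -0.018 at its stop at the green end (board +y); it stays where it is left, slides with about 1.2 N
- tally_3_top (a point): centre of the top of the right tally: white upright tab, 14 mm (board x) x 12 mm (board y), foot 20 x 14 mm, top 46 mm above the desk
- thread_pot: little frosted vial with a cap, 18 mm diameter, 28 mm high, loose on the desk beside one end of the board; origin at the centre of its underside
- polish_bottle: clear bottle with a tall black cap, 37 mm diameter, 93 mm high, loose on the desk beside the other end of the board; origin at the centre of its underside
- white_carton: small white carton standing on the board behind the pulleys, between two of them, 27 x 27 x 40 mm (top 58 mm above the desk), loose; origin at the centre of its underside
- brass_bar: small brass bar lying flat on the board behind the pulleys, between the other two, 24 x 8 x 6 mm, loose; origin at the centre of its underside

How it is judged:
By the outcome, as a careful person would: the job done as asked, in the order asked, and still so for the second after the job is handed in, with the robot touching nothing.
It also fails if it takes over 51 s, if anything falls off the work surface, if the arm or the gripper's body presses on something with over 40 N, if the wrist force passes 120 N, or if a joint passes its speed limit or range.

## Robot

A 6-joint arm with a two-finger parallel gripper is mounted at the origin on a cart in front of the work surface, level with it; the furniture and walls round the work are solid. World frame = base frame: x ahead of the robot, y to its left, z up, the work surface at z = 0. Lengths are in m, angles in rad, forces in N, time in s.
With the tool pointing down it reaches from about 0.35 to 0.85 m from the base axis. Payload 8.1 kg.
Tool frame: the origin (TCP) lies midway between the tips of the shut fingers; the grasp point (between the pads) lies 19 mm behind it; z points along the fingers, y is the line along which they close (so a half turn about z gives the same grasp; the last joint's range is limited). The gripper opens to 93 mm and grips with 3 to 60 N. Pads are 15 mm wide; open, the fingers measure 128 mm over their backs; the gripper's body (75 mm by 188 mm) begins 65 mm behind the grasp point.
Start: joints at [1.069, 0.13, 1.488, -0, 1.523, -0.085], TCP at [0.243, 0.549, 0.219] pointing down, gripper open.
Joint ranges: [-2.96, 2.96], [-0.89, 2.26], [0.02, 2.5], [-1.34, 4.48], [0, 2.73], [-2.66, 2.66]. Speed limits (rad/s): [2.39, 2.39, 2.79, 3.14, 3.14, 3.14].

## Interface

Orientations are given as a unit quaternion [w, x, y, z].
In Python, from station import r, cams, ticket gives the robot as it stands. The module is installed in compiled form; this text tells all that it offers.
- The arm moves only by the tool carry_out, never from a script. Its argument "steps" is a list of rows, each a list of 2 entries, a list of its own where there are three numbers: the shift along the tool's x, y, z normalised to -1 to 1, where 1 is 0.4 m, then the turn, a rotation vector about the tool's x, y, z normalised to -1 to 1, where 1 is 180 degrees. A call has exactly 10 rows; each row is the pose to reach, as a shift and turn from the pose commanded when the call began, along the tool's axes at that moment, turning the shorter way round; what a row does not reach only later rows make up. A row lasts 1/12 s, in which the tool goes at most 41.7 mm and 7.16 degrees, less where a joint would pass 70% of its speed; a pose out of reach is approached as far as the arm can. A call with a number of a shift or a turn outside -1 to 1 is refused whole. A call with a gripper value outside its range is refused whole. "grip" is the opening, from -1 (shut) to 1 (fully open), set as the call begins (left out, the last holds). The fingers move at their own pace and stop on an object; "squeeze" is the grip in N (left out, the last holds). Time passes only in rows, so rows that repeat a pose let the fingers close, or fill a call up. It gives the time, the measured TCP pose, the force, the opening and the grip force at its end, in the units of the state.
- r.read_state(): the state, without advancing time (a new reading comes with each control period).
- cams.read_camera(name): name is "scene" or "side" or "wrist"; returns the picture (400x640x3 uint8, blue, green, red); there is no depth.
- cams.camera_info(name): a dict with "mtx" (3x3 intrinsics, pixels), "origin" and "attitude" of the camera in the world. Camera axes: x right, y down, z forward; pixel columns grow to the right and rows downward; lengths in m; the calibration is good to about 2 mm. A picture is of the moment at which its call begins: read the wrist's pose just before it. camera_info takes no time and is no camera call; for the wrist camera it gives the pose at the moment of the call.
- ticket.close_job(): hands the job in; it is judged then, once.
The state is a dict: "time": time; "joints": joint angles; "qd": joint speeds; "joint_torque": joint torques, N m; "eef_pos": TCP position; "tcp_rot": TCP orientation; "wrist_force": force on the tool from outside, world axes, zero at the start; "moment": the same for the moment, N m; "width": finger opening in m; "grip_force": force on a finger pad.
Only numpy, scipy, OpenCV 4.12 (cv2) and the standard library are available. Lean on these libraries where they do the work, as an engineer would, in place of code of your own. Each camera call takes 0.05 s, during which the arm holds its last target. There are 200 camera calls.

## Working session

There is one attempt and no reset: what is moved stays moved. The work goes in short steps, Python scripts to look and compute and a tool call to move; the robot and the scene stay as the last step left them, time stands still between calls to the robot, and variables do not carry over. Pictures are saved under pics/ and viewed, at most 10 in all, crops included, and the job is handed in when it is done.

Besides the shell and the picture viewer there is one more tool, called after "Request:" by a JSON object that holds its "name" and its "arguments". carry_out: Moves the arm, as the interface text tells. Its arguments: {"type":"object","properties":{"steps":{"type":"array"},"grip":{"type":"number"},"squeeze":{"type":"number"}},"required":["steps"]}

```bash
mkdir -p pics
python3 - <<'E'
from station import r,cams,ticket
import cv2
s=r.read_state();print(s['time'],s['eef_pos'],s['tcp_rot'],s['width'])
for n in('scene','side'):
    i=cams.camera_info(n);print(n,i)
    cv2.imwrite(f'pics/{n}0.png',cams.read_camera(n))
E
```

```text
0.0 [0.24261552 0.54816063 0.21758724] [-2.41878051e-04  2.06891635e-01  9.78363451e-01 -8.65976228e-04] 0.09321958235216815
scene {'mtx': array([[513.19568108,   0.        , 320.14908216],
       [  0.        , 513.19568108, 200.50323898],
       [  0.        ,   0.        ,   1.        ]]), 'origin': array([-0.34908522,  0.84007853,  0.54518944]), 'attitude': array([ 0.2463319 , -0.41864892,  0.73908597, -0.46669648])}
side {'mtx': array([[377.32865944,   0.        , 316.34232224],
       [  0.        , 377.32865944, 203.76284952],
       [  0.        ,   0.        ,   1.        ]]), 'origin': array([ 0.40805108, -0.3439311 ,  0.58040678]), 'attitude': array([-0.44716838,  0.89403461, -0.0230454 ,  0.01454213])}
```

View pics/scene0.png

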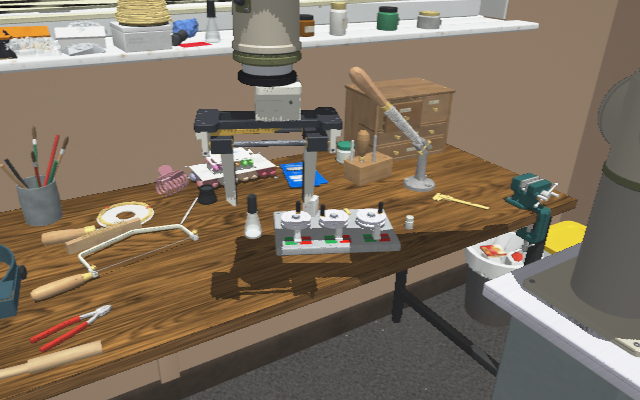

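View pics/side0.png

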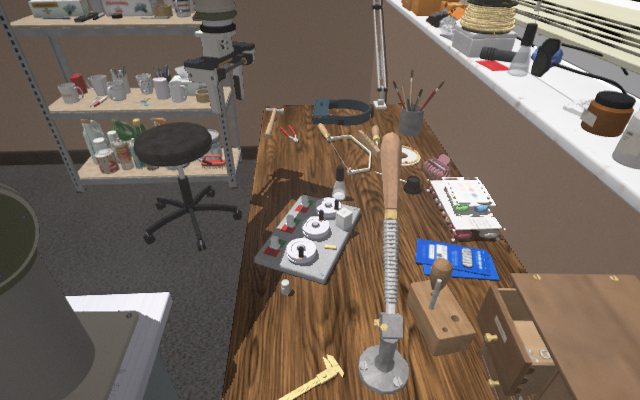

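Both cameras see the board: around (335,230) in the scene picture and (310,235) in the side picture. Next I enlarge both.

Run:
```python
import cv2
a=cv2.imread('pics/scene0.png')[185:260,235:421];b=cv2.imread('pics/side0.png')[160:300,225:375]
cv2.imwrite('pics/a.png',cv2.resize(a,None,fx=4.3,fy=4.3,interpolation=cv2.INTER_CUBIC))
cv2.imwrite('pics/b.png',cv2.resize(b,None,fx=4,fy=4,interpolation=cv2.INTER_CUBIC))
```

```text
(no output)
```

View pics/a.png

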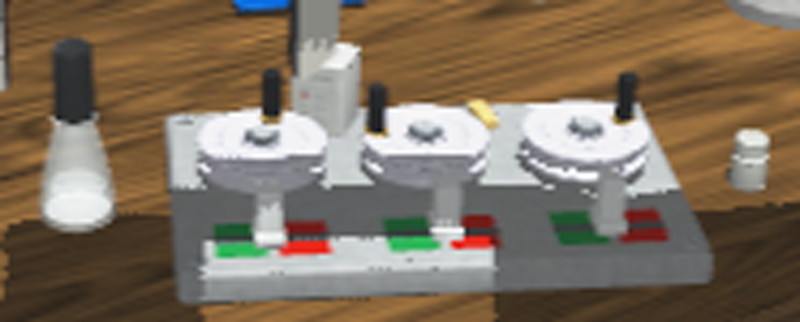

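View pics/b.png

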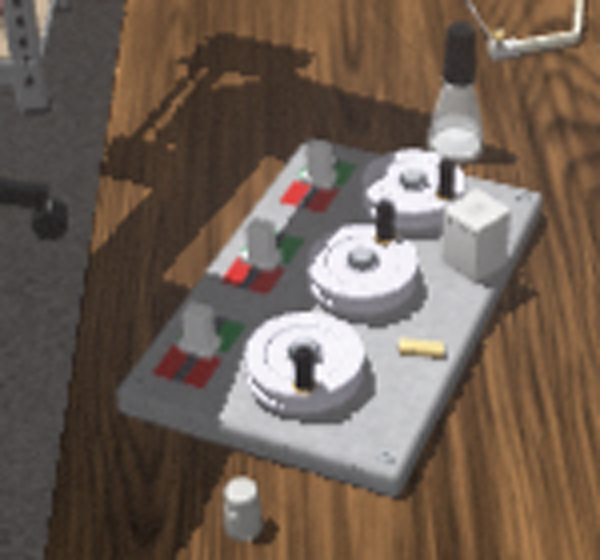

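```bash
cat > h.py <<'E'
import numpy as np,cv2
from scipy.spatial.transform import Rotation as R
from scipy.optimize import least_squares
from station import r,cams,ticket
q2=lambda q:R.from_quat(np.roll(q,-1))
def proj(n,P,c=None):
    i=c or cams.camera_info(n);p=(np.atleast_2d(P)-i['origin'])@q2(i['attitude']).as_matrix()
    p=p@i['mtx'].T;return p[:,:2]/p[:,2:]
E
cat > fit.py <<'E'
from h import *
T={}
for k,y in enumerate((.08,0,-.08)): T[f'h{k}']=(.01,y,.038)
sc=dict(h0=(262,136),h1=(425,131),h2=(585,128),p0=(272,72),p1=(377,87),p2=(627,75),c1=(168,118),c2=(640,105),c3=(712,253))
sd=dict(h0=(415,184),h1=(363,263),h2=(306,360),p0=(448,160),p1=(386,203),p2=(304,350),c0=(308,142),c1=(543,192),c2=(400,483),c3=(120,390),t0=(321,145),t1=(264,222),t2=(199,308))
T.update(c0=(-.08,.125,.018),c1=(.08,.125,.018),c2=(.08,-.125,.018),c3=(-.08,-.125,.018))
for k,y in enumerate((.08,0,-.08)): T[f't{k}']=(-.052,y,.046)
def pts(v,keys):
    o=[]
    for k in keys:
        if k[0]=='p':
            i=int(k[1]);a=v[3+i];q=np.array([.01+.024*np.cos(a),.08-.08*i+.024*np.sin(a),.062])
        else: q=np.array(T[k])
        o.append(R.from_euler('z',v[2]).apply(q)+[v[0],v[1],0])
    return np.array(o)
ci={n:cams.camera_info(n) for n in('scene','side')}
def f(v):
    e=[]
    for n,d,s,o in(('scene',sc,4.3,(235,185)),('side',sd,4,(225,160))):
        u=(np.array(list(d.values()))+.5)/s-.5+o
        e.append(proj(n,pts(v,d),ci[n])-u)
    return np.concatenate(e).ravel()
best=min((least_squares(f,[.4,.5,y0,a,b,c],loss='soft_l1') for y0 in(0,.5,-.5) for a in(0,3) for b in(0,2) for c in(0,-2)),key=lambda s:s.cost)
v=best.x;print(v.round(4));print(f(v).reshape(-1,2).round(1).tolist())
k=['h0','h1','h2','p0','p1','p2','t0','t1','t2'];
for a,b in zip(k,pts(v,k).round(4).tolist()):print(a,b)
E
python3 fit.py
```

```text
[ 0.4348  0.3032 -0.4437 -0.2837  1.4518 -1.1615]
[[-0.4, -0.2], [-0.5, -0.2], [-0.5, -0.6], [-0.2, -0.6], [-0.4, -0.4], [-0.3, -0.6], [-1.0, -2.3], [-0.7, -2.4], [0.2, -0.5], [-0.2, -0.3], [0.0, -0.1], [-0.5, -1.3], [0.1, 1.4], [-0.4, 0.7], [-0.4, 0.7], [-0.0, -1.5], [0.9, 0.6], [-0.6, -0.3], [-2.0, 0.5], [-0.5, 0.8], [-0.5, 0.6], [-0.6, 1.0]]
h0 [0.4781, 0.3712, 0.038]
h1 [0.4438, 0.2989, 0.038]
h2 [0.4095, 0.2267, 0.038]
p0 [0.4961, 0.3552, 0.062]
p1 [0.4566, 0.3192, 0.062]
p2 [0.4086, 0.2027, 0.062]
t0 [0.4222, 0.3978, 0.046]
t1 [0.3878, 0.3255, 0.046]
t2 [0.3535, 0.2533, 0.046]
```

```bash
cat >> h.py <<'E'
V=np.array([.4348,.3032,-.4437])
B=R.from_euler('z',V[2])
def ray(n,u,z):
    i=cams.camera_info(n);d=q2(i['attitude']).apply(np.linalg.inv(i['mtx'])@[*u,1]);o=i['origin']
    return o+d*(z-o[2])/d[2]
w2b=lambda p:B.inv().apply(np.array(p)-[V[0],V[1],0])
b2w=lambda p:B.apply(np.array(p,float))+[V[0],V[1],0]
def shift(*targets):
    s=r.read_state();q=q2(s['tcp_rot'])
    print('t',s['time'],'board',w2b(s['eef_pos']).round(4),'yaw err deg',np.degrees((q.inv()*B*R.from_euler('x',np.pi)*R.from_euler('z',np.pi)).as_rotvec()).round(2))
    for t in targets:print(t,'->',(q.inv().apply(b2w(t)-s['eef_pos'])/.4).round(3).tolist())
def pinang(k,show=1):
    "pin angle by darkness along projected pin, both cameras"
    A=np.radians(np.arange(0,360,3));out=[]
    for n in('scene','side'):
        t=r.read_state()['time'];im=cams.read_camera(n).max(2).astype(np.float32)
        P=np.array([[b2w([.01+.024*np.cos(a),.08-.08*k+.024*np.sin(a),z]) for z in np.linspace(.045,.06,7)] for a in A])
        u=proj(n,P.reshape(-1,3)).astype(np.float32)
        v=cv2.remap(im,u[:,0].copy(),u[:,1].copy(),cv2.INTER_LINEAR).reshape(len(A),-1).mean(1)
        j=v.argmin();out.append((round(t,2),n,int(round(np.degrees(A[j]))),int(v[j]),int(np.median(v))))
    return out
E
python3 - <<'E'
from h import *
s=lambda u,v:((u+.5)/4-.5+225,(v+.5)/4-.5+160)
c=lambda u,v:((u+.5)/4.3-.5+235,(v+.5)/4.3-.5+185)
print('carton',w2b(ray('side',s(478,212),.058)),'bottle',w2b(ray('scene',c(77,212),.005)),w2b(ray('side',s(455,148),.01)))
for k in range(3):print(pinang(k))
shift((.027,.102,.12),(.027,.102,.05))
print(cams.camera_info('wrist'))
E
```

```text
carton [0.06152198 0.04348667 0.058     ] bottle [-0.00186621  0.16965015  0.005     ] [0.00835802 0.15994622 0.01      ]
[(0.1, 'scene', 345, 43, 171), (0.15, 'side', 333, 51, 144)]
[(0.2, 'scene', 102, 40, 127), (0.25, 'side', 81, 51, 165)]
[(0.3, 'scene', 297, 42, 144), (0.35, 'side', 294, 44, 180)]
t 0.4 board [-0.2787  0.1392  0.2184] yaw err deg [-0.02 -0.    1.54]
(0.027, 0.102, 0.12) -> [-0.761, -0.113, 0.246]
(0.027, 0.102, 0.05) -> [-0.762, -0.113, 0.421]
{'mtx': array([[347.65440712,   0.        , 318.65957994],
       [  0.        , 347.65440712, 199.13386171],
       [  0.        ,   0.        ,   1.        ]]), 'origin': array([0.17175305, 0.58117465, 0.38506063]), 'attitude': array([0.11815142, 0.82970778, 0.54009871, 0.07693265])}
```

Request:
{"name": "carry_out", "arguments": {"steps": [[[-0.1,-0.015,0.03],[0,0,0.0086]],[[-0.2,-0.03,0.06],[0,0,0.0086]],[[-0.3,-0.045,0.1],[0,0,0.0086]],[[-0.4,-0.06,0.13],[0,0,0.0086]],[[-0.5,-0.075,0.16],[0,0,0.0086]],[[-0.6,-0.09,0.2],[0,0,0.0086]],[[-0.7,-0.1,0.23],[0,0,0.0086]],[[-0.761,-0.113,0.246],[0,0,0.0086]],[[-0.761,-0.113,0.246],[0,0,0.0086]],[[-0.761,-0.113,0.246],[0,0,0.0086]]], "grip": -1}}

```text
time: 1.23
eef_pos: [0.5038, 0.3825, 0.1192]
tcp_rot: [-0.001, 0.222, 0.975, -0.001]
wrist_force: [-0.9, 0.3, 0.1]
width: 0.0307
grip_force: 0.0
```

Run:
```python
from h import *
shift((.027,.102,.05))
im=cams.read_camera('wrist');i=cams.camera_info('wrist')
for k in range(3):
    for p in((.01,.08-.08*k,.038),(-.052,.08-.08*k,.046)):
        u=proj('wrist',b2w(p),i)[0];cv2.circle(im,tuple(int(x) for x in u.round()),2,(255,0,255),-1)
cv2.imwrite('pics/w1.png',cv2.resize(im,(800,500)))
```

```text
t 1.2333 board [0.0283 0.1012 0.1192] yaw err deg [-0.08 -0.05 -0.19]
(0.027, 0.102, 0.05) -> [0.003, 0.002, 0.173]
```

View pics/w1.png

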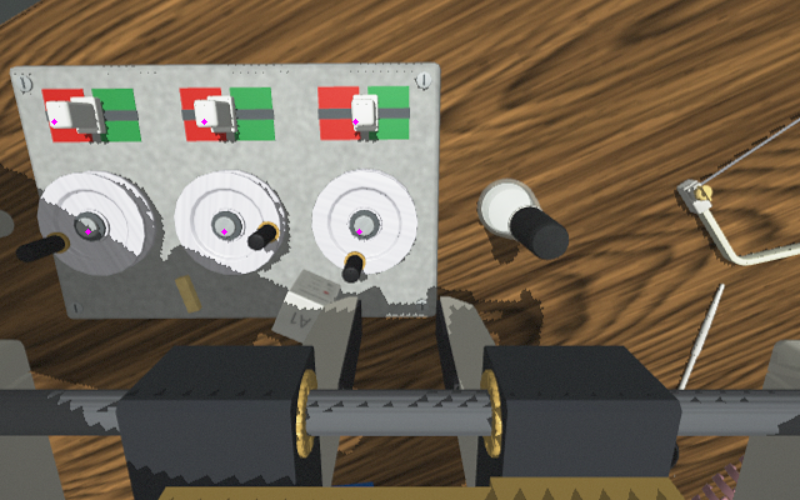

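The board fills the upper left. The fitted hub dots sit about 8 px below the bolts (e.g. 360,231 against 365,223), so I take a settled close-up to refine the fit.

Run:
```python
from h import *
import pickle
i=cams.camera_info('wrist');s=r.read_state();im=cams.read_camera('wrist');j=cams.camera_info('wrist')
print(s['width'],w2b(s['eef_pos']),np.abs(s['qd']).max(),i['origin']-j['origin'])
pickle.dump(i,open('w2.pkl','wb'))
cv2.imwrite('pics/w2.png',cv2.resize(im[45:260,0:360],None,fx=2.2,fy=2.2,interpolation=cv2.INTER_CUBIC))
```

```text
0.0270662453859867 [0.02706525 0.10193001 0.11986681] 0.035522886427128905 [ 0.00059085 -0.00063869 -0.0004918 ]
```

View pics/w2.png

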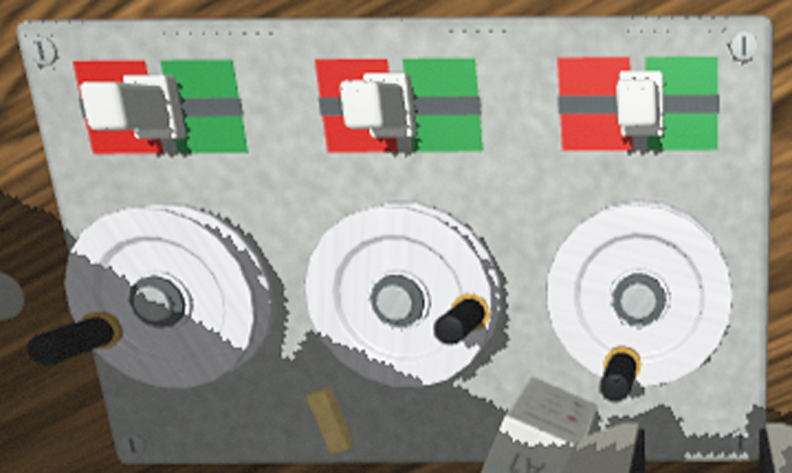

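```bash
sed -i "s/^ci=.*/import pickle\nci={n:cams.camera_info(n) for n in('scene','side')};ci['wrist']=pickle.load(open('w2.pkl','rb'))\nwr=dict(h0=(640,294),h1=(397,296),h2=(159,297),p0=(618,384),p1=(452,328),p2=(45,347),t0=(637,105),t1=(366,105),t2=(104,105),c0=(770,18),c3=(20,22),c2=(123,462))/; s/('side',sd,4,(225,160)))/('side',sd,4,(225,160)),('wrist',wr,2.2,(0,45)))/" fit.py
python3 fit.py; sed 's/^for n,d/#/; s/((.scene.,sc,4.3,(235,185)),(.side.,sd,4,(225,160)),/(/' fit.py > fit2.py; python3 fit2.py
```

```text
[ 0.4333  0.3068 -0.4434 -0.2522  1.4315 -1.157 ]
[[-1.5, 0.5], [-1.5, 0.5], [-1.5, 0.1], [-1.7, 0.0], [-1.4, 0.2], [-1.2, -0.0], [-2.1, -1.7], [-1.5, -1.8], [-0.6, 0.2], [-0.9, -1.2], [-0.7, -1.1], [-1.2, -2.5], [-0.5, 0.3], [-1.0, -0.2], [-1.1, -0.5], [-0.7, -2.2], [0.1, -0.2], [-1.4, -1.7], [-2.6, -0.7], [-1.2, 0.0], [-1.2, -0.3], [-1.3, -0.1], [0.2, 2.5], [1.6, 1.8], [0.7, 1.5], [-0.4, 2.6], [-1.0, 0.2], [-1.3, 0.9], [-1.6, -0.2], [0.6, 0.0], [-1.1, 0.2], [3.0, -1.0], [-4.9, -2.1], [-3.6, 2.0]]
h0 [0.4766, 0.3748, 0.038]
h1 [0.4423, 0.3025, 0.038]
h2 [0.408, 0.2303, 0.038]
p0 [0.495, 0.3594, 0.062]
p1 [0.4555, 0.3226, 0.062]
p2 [0.4073, 0.2063, 0.062]
t0 [0.4206, 0.4014, 0.046]
t1 [0.3863, 0.3291, 0.046]
t2 [0.352, 0.2569, 0.046]Traceback (most recent call last):
  File "fit2.py", line 25, in <module>
    best=min((least_squares(f,[.4,.5,y0,a,b,c],loss='soft_l1') for y0 in(0,.5,-.5) for a in(0,3) for b in(0,2) for c in(0,-2)),key=lambda s:s.cost)
  File "fit2.py", line 25, in <genexpr>
    best=min((least_squares(f,[.4,.5,y0,a,b,c],loss='soft_l1') for y0 in(0,.5,-.5) for a in(0,3) for b in(0,2) for c in(0,-2)),key=lambda s:s.cost)
              ~~~~~~~~~~~~~^^^^^^^^^^^^^^^^^^^^^^^^^^^^^^^^^^^
    return func(*args, **kwargs)
    vector_fun = VectorFunction(
        fun_wrapped,
    ...<6 lines>...
        workers=workers
    )
    self._update_fun()
    ~~~~~~~~~~~~~~~~^^
    self.f = self.fun_wrapped(xp_copy(self.x))
             ~~~~~~~~~~~~~~~~^^^^^^^^^^^^^^^^^
    return np.atleast_1d(self.fun(x))
                         ~~~~~~~~^^^
    return self.f(x, *self.args, **self.kwargs)
           ~~~~~~^^^^^^^^^^^^^^^^^^^^^^^^^^^^^^
  File "fit2.py", line 21, in f
    for n,d,s,o in(('wrist',wr,2.2,(0,45))):
        ^^^^^^^
ValueError: too many values to unpack (expected 4)
```

```bash
cat > fit3.py <<'E'
src=open('fit.py').read().split('def f(v)')[0];exec(src)
N=[('scene',sc,4.3,(235,185)),('side',sd,4,(225,160)),('wrist',wr,2.2,(0,45))]
def f(v,full=0):
    e=[]
    for m,(n,d,s,o) in enumerate(N):
        k=[a for a in d if a[0]!='c'];u=(np.array([d[a] for a in k])+.5)/s-.5+o
        c=dict(ci[n]);c['origin']=c['origin']+v[6+3*m:9+3*m]
        e.append(proj(n,pts(v,k),c)-u)
    if full:return [x.round(1).tolist() for x in e]
    return np.r_[np.concatenate(e).ravel()/.5,v[6:]/.002]
s=least_squares(f,np.r_[.4333,.3068,-.4434,-.25,1.43,-1.157,np.zeros(9)]);v=s.x
C=np.linalg.inv(s.jac.T@s.jac);print(v.round(4),np.sqrt(np.diag(C))[:6].round(4));print(f(v,1))
E
python3 fit3.py
```

```text
[ 4.3350e-01  3.0490e-01 -4.4320e-01 -2.4530e-01  1.4033e+00 -1.1418e+00
  8.0000e-04  1.5000e-03  2.0000e-04 -1.7000e-03  5.0000e-04 -1.0000e-04
  9.0000e-04 -2.0000e-03  1.1000e-03] [0.0013 0.0014 0.0017 0.0154 0.0151 0.0154]
[[[0.0, 0.3], [-0.1, 0.3], [-0.1, -0.1], [-0.3, -0.1], [0.1, -0.2], [0.1, -0.2]], [[-0.0, -0.7], [0.2, -0.5], [-0.2, -1.8], [0.5, 0.8], [0.2, 0.4], [0.1, 0.3], [-0.4, 0.5], [-0.3, 0.3], [-0.4, 0.6]], [[-0.0, 1.3], [1.8, 0.6], [1.3, 0.3], [-0.3, 1.2], [-0.9, -0.2], [-0.2, 0.1], [-1.9, -1.3], [0.9, -1.0], [-0.4, -0.7]]]
```

```bash
sed -i 's/^V=.*/V=np.array([.4335,.3049,-.4432])/' h.py
python3 - <<'E'
from h import *
shift((.027,.102,.072))
E
```

```text
t 1.3333 board [0.0283 0.1015 0.1204] yaw err deg [ 0.02 -0.02 -0.05]
(0.027, 0.102, 0.072) -> [0.003, 0.001, 0.121]
```

Request:
{"name": "carry_out", "arguments": {"steps": [[[0.003,0.001,0.01],[0,0,0]],[[0.003,0.001,0.02],[0,0,0]],[[0.003,0.001,0.03],[0,0,0]],[[0.003,0.001,0.04],[0,0,0]],[[0.003,0.001,0.06],[0,0,0]],[[0.003,0.001,0.08],[0,0,0]],[[0.003,0.001,0.1],[0,0,0]],[[0.003,0.001,0.121],[0,0,0]],[[0.003,0.001,0.121],[0,0,0]],[[0.003,0.001,0.121],[0,0,0]]]}}

```text
time: 2.17
eef_pos: [0.5014, 0.3845, 0.0706]
tcp_rot: [-0.001, 0.22, 0.975, -0.001]
wrist_force: [0.4, 0.4, -0.4]
width: 0.0006
grip_force: 0.0
```

Run:
```python
from h import *
s=r.read_state();print(s['width'],s['wrist_force'])
shift((.027,.102,.05),(.027,.075,.05),(.027,.070,.09))
```

```text
0.0006155145236913401 [ 0.40079155  0.35968031 -0.3676951 ]
t 2.1667 board [0.0272 0.101  0.0706] yaw err deg [-0.1  -0.06 -0.04]
(0.027, 0.102, 0.05) -> [0.0, 0.003, 0.052]
(0.027, 0.075, 0.05) -> [0.0, -0.065, 0.052]
(0.027, 0.07, 0.09) -> [0.0, -0.078, -0.048]
```

Request:
{"name": "carry_out", "arguments": {"steps": [[[0,0.003,0.02],[0,0,0]],[[0,0.003,0.035],[0,0,0]],[[0,0.003,0.05],[0,0,0]],[[0,0.003,0.05],[0,0,0]],[[0,0.003,0.05],[0,0,0]],[[0,-0.012,0.05],[0,0,0]],[[0,-0.052,0.05],[0,0,0]],[[0,-0.06,-0.05],[0,0,0]],[[0,-0.06,-0.13],[0,0,0]],[[0,-0.06,-0.15],[0,0,0]]]}}

```text
time: 3.0
eef_pos: [0.4943, 0.3645, 0.1387]
tcp_rot: [0.003, 0.22, 0.975, 0.003]
wrist_force: [0.5, 0.4, 1.7]
width: 0.0004
grip_force: 0.0
```

Run:
```python
from h import *
for _ in range(4):print(pinang(0))
s=r.read_state();print(s['wrist_force'])
shift()
```

```text
[(3.0, 'scene', 267, 42, 88), (3.05, 'side', 282, 56, 212)]
[(3.1, 'scene', 267, 42, 88), (3.15, 'side', 285, 56, 212)]
[(3.2, 'scene', 264, 42, 88), (3.25, 'side', 288, 57, 212)]
[(3.3, 'scene', 267, 42, 87), (3.35, 'side', 285, 56, 212)]
[-0.47763838  0.04960475 -0.68133254]
t 3.4 board [0.0269 0.0767 0.1297] yaw err deg [-0.16 -0.1  -0.03]
```

Pulley 1's pin went from -14° to about -85° and then stood still, so it looks binding. One brisker flick will confirm it.

Run:
```python
from h import *
shift((.031,.056,.07),(.031,.056,.05),(.007,.056,.05))
```

```text
t 3.4 board [0.0269 0.0767 0.1297] yaw err deg [-0.16 -0.1  -0.03]
(0.031, 0.056, 0.07) -> [-0.011, -0.051, 0.149]
(0.031, 0.056, 0.05) -> [-0.011, -0.051, 0.199]
(0.007, 0.056, 0.05) -> [0.049, -0.051, 0.2]
```

Request:
{"name": "carry_out", "arguments": {"steps": [[[-0.011,-0.051,0.04],[0,0,0]],[[-0.011,-0.051,0.13],[0,0,0]],[[-0.011,-0.051,0.2],[0,0,0]],[[-0.011,-0.051,0.2],[0,0,0]],[[-0.011,-0.051,0.2],[0,0,0]],[[-0.002,-0.051,0.2],[0,0,0]],[[0.055,-0.051,0.2],[0,0,0]],[[0.06,-0.051,0.1],[0,0,0]],[[0.06,-0.051,0.02],[0,0,0]],[[0.06,-0.051,0],[0,0,0]]]}}

```text
time: 4.23
eef_pos: [0.4646, 0.3582, 0.141]
tcp_rot: [0.004, 0.22, 0.976, 0.004]
wrist_force: [1.3, -0.2, 1.9]
width: 0.0
grip_force: 0.0
```

Run:
```python
from h import *
for _ in range(3):print(pinang(0))
print(pinang(1))
s=r.read_state();print(s['wrist_force'])
# pin2 at 80deg: (.0142,.0236): CW push +x from -x side
shift((-.004,.018,.05),(.016,.018,.05))
```

```text
[(4.23, 'scene', 189, 43, 130), (4.28, 'side', 207, 54, 179)]
[(4.33, 'scene', 189, 43, 132), (4.38, 'side', 207, 54, 179)]
[(4.43, 'scene', 189, 43, 132), (4.48, 'side', 207, 54, 179)]
[(4.53, 'scene', 93, 41, 128), (4.58, 'side', 78, 53, 209)]
[0.09937877 0.42190011 0.25881017]
t 4.6333 board [0.003  0.0564 0.1301] yaw err deg [-0.14 -0.09 -0.04]
(-0.004, 0.018, 0.05) -> [0.017, -0.095, 0.201]
(0.016, 0.018, 0.05) -> [-0.033, -0.095, 0.2]
```

Request:
{"name": "carry_out", "arguments": {"steps": [[[0.017,-0.04,0.02],[0,0,0]],[[0.017,-0.095,0.07],[0,0,0]],[[0.017,-0.095,0.14],[0,0,0]],[[0.017,-0.095,0.2],[0,0,0]],[[0.017,-0.095,0.2],[0,0,0]],[[0.01,-0.095,0.2],[0,0,0]],[[-0.036,-0.095,0.2],[0,0,0]],[[-0.04,-0.095,0.1],[0,0,0]],[[-0.04,-0.095,0.02],[0,0,0]],[[-0.04,-0.095,0],[0,0,0]]]}}

```text
time: 5.47
eef_pos: [0.4633, 0.3158, 0.1396]
tcp_rot: [0.004, 0.22, 0.975, 0.003]
wrist_force: [0.7, 0.6, 1.6]
width: 0.0006
grip_force: 0.0
```

Run:
```python
from h import *
for _ in range(4):print(pinang(1))
print(pinang(2))
s=r.read_state();print(s['wrist_force'])
# pin3 at -65.5: (.020,-.1018)
shift((.037,-.1,.05),(.016,-.1,.05))
```

```text
[(5.47, 'scene', 30, 41, 128), (5.52, 'side', 12, 52, 206)]
[(5.57, 'scene', 30, 41, 128), (5.62, 'side', 12, 52, 206)]
[(5.67, 'scene', 30, 41, 128), (5.72, 'side', 15, 53, 206)]
[(5.77, 'scene', 30, 41, 128), (5.82, 'side', 12, 53, 206)]
[(5.87, 'scene', 288, 35, 136), (5.92, 'side', 300, 44, 210)]
[ 0.8989278   1.11576849 -0.54811429]
t 5.9667 board [0.019  0.0187 0.1306] yaw err deg [-0.1  -0.07 -0.03]
(0.037, -0.1, 0.05) -> [-0.045, -0.296, 0.202]
(0.016, -0.1, 0.05) -> [0.007, -0.296, 0.202]
```

Request:
{"name": "carry_out", "arguments": {"steps": [[[-0.01,-0.09,0],[0,0,0]],[[-0.03,-0.18,0.02],[0,0,0]],[[-0.045,-0.27,0.05],[0,0,0]],[[-0.045,-0.296,0.12],[0,0,0]],[[-0.045,-0.296,0.2],[0,0,0]],[[-0.045,-0.296,0.2],[0,0,0]],[[-0.037,-0.296,0.2],[0,0,0]],[[0.014,-0.296,0.2],[0,0,0]],[[0.018,-0.296,0.1],[0,0,0]],[[0.018,-0.296,0.02],[0,0,0]]]}}

```text
time: 6.8
eef_pos: [0.4002, 0.2108, 0.1254]
tcp_rot: [-0.001, 0.219, 0.976, -0.001]
wrist_force: [1.5, 0.3, -0.0]
width: 0.0004
grip_force: 0.0
```

Run:
```python
from h import *
for _ in range(5):print(pinang(2))
s=r.read_state();print(s['wrist_force'])
print([pinang(k) for k in(0,1)])
shift((-.052,-.0515,.08),(-.052,-.0515,.032),(-.052,-.0745,.032))
```

```text
[(6.8, 'scene', 129, 42, 102), (6.85, 'side', 90, 52, 214)]
[(6.9, 'scene', 93, 39, 91), (6.95, 'side', 18, 50, 209)]
[(7.0, 'scene', 6, 39, 115), (7.05, 'side', 339, 47, 210)]
[(7.1, 'scene', 306, 40, 114), (7.15, 'side', 282, 46, 212)]
[(7.2, 'scene', 243, 39, 78), (7.25, 'side', 237, 46, 196)]
[-0.00782649 -1.07518241 -0.02480256]
[[(7.3, 'scene', 189, 42, 170), (7.35, 'side', 207, 53, 180)], [(7.4, 'scene', 27, 41, 160), (7.45, 'side', 12, 52, 205)]]
t 7.5 board [ 0.0121 -0.0993  0.1234] yaw err deg [-0.04 -0.04 -0.04]
(-0.052, -0.0515, 0.08) -> [0.16, 0.12, 0.108]
(-0.052, -0.0515, 0.032) -> [0.16, 0.12, 0.228]
(-0.052, -0.0745, 0.032) -> [0.16, 0.062, 0.228]
```

Pulley 3 coasts at about 10 rad/s, so it runs free. Pulleys 1 and 2 bind. I start with tally 3, pushing it left to green.

Request:
{"name": "carry_out", "arguments": {"steps": [[[0.08,-0.015,0.03],[0,0,0]],[[0.16,-0.027,0.06],[0,0,0]],[[0.16,-0.027,0.14],[0,0,0]],[[0.16,-0.027,0.2],[0,0,0]],[[0.16,-0.027,0.228],[0,0,0]],[[0.16,-0.027,0.228],[0,0,0]],[[0.16,-0.01,0.228],[0,0,0]],[[0.16,0.01,0.228],[0,0,0]],[[0.16,0.025,0.228],[0,0,0]],[[0.16,0.03,0.228],[0,0,0]]]}}

```text
time: 8.33
eef_pos: [0.3509, 0.2499, 0.0339]
tcp_rot: [0.001, 0.22, 0.976, 0.001]
wrist_force: [-0.4, -0.8, 0.6]
width: 0.0006
grip_force: 0.7
```

Run:
```python
from h import *
shift((-.052,-.0845,.032));s=r.read_state();print(B.inv().apply(s['wrist_force']))
```

```text
t 8.3333 board [-0.051  -0.0851  0.0339] yaw err deg [ 0.1   0.07 -0.02]
(-0.052, -0.0845, 0.032) -> [0.002, 0.002, 0.005]
[-0.00633613 -0.85490531  0.60145702]
```

Request:
{"name": "carry_out", "arguments": {"steps": [[[0,0.001,0],[0,0,0]],[[0,0.002,0],[0,0,0]],[[0,0.003,0],[0,0,0]],[[0,0.004,0],[0,0,0]],[[0,0.005,0],[0,0,0]],[[0,0.006,0],[0,0,0]],[[0,0.007,0],[0,0,0]],[[0,0.008,0],[0,0,0]],[[0,0.008,0],[0,0,0]],[[0,0.008,0],[0,0,0]]]}}

```text
time: 9.17
eef_pos: [0.3508, 0.2513, 0.0327]
tcp_rot: [0.0, 0.22, 0.975, -0.0]
wrist_force: [0.0, 0.1, 0.7]
width: 0.0004
grip_force: 0.5
```

Run:
```python
from h import *
shift((-.052,-.0845,.032));s=r.read_state();print(B.inv().apply(s['wrist_force']))
```

```text
t 9.1667 board [-0.0517 -0.0839  0.0327] yaw err deg [-0.    0.   -0.03]
(-0.052, -0.0845, 0.032) -> [0.001, -0.002, 0.002]
[-0.05436988  0.12139114  0.67145781]
```

Request:
{"name": "carry_out", "arguments": {"steps": [[[0,0.001,0],[0,0,0]],[[0,0.002,0],[0,0,0]],[[0,0.003,0],[0,0,0]],[[0,0.004,0],[0,0,0]],[[0,0.005,0],[0,0,0]],[[0,0.006,0],[0,0,0]],[[0,0.007,0],[0,0,0]],[[0,0.008,0],[0,0,0]],[[0,0.009,0],[0,0,0]],[[0,0.01,0],[0,0,0]]]}}

```text
time: 10.0
eef_pos: [0.3514, 0.2527, 0.0325]
tcp_rot: [-0.001, 0.22, 0.976, -0.003]
wrist_force: [-7.8, -17.5, 15.7]
width: -0.0
grip_force: 9.8
```

Run:
```python
from h import *
shift();s=r.read_state();print(B.inv().apply(s['wrist_force']))
cr=[]
for n in('side','scene'):
    im=cams.read_camera(n);u=proj(n,b2w((-.03,-.0,.03)))[0].astype(int)
    cr.append(cv2.resize(im[u[1]-45:u[1]+45,u[0]-65:u[0]+65],(780,300*780//780),interpolation=cv2.INTER_CUBIC) if 0 else cv2.resize(im[u[1]-45:u[1]+45,u[0]-60:u[0]+60],(400,300),interpolation=cv2.INTER_CUBIC))
cv2.imwrite('pics/c3.png',np.hstack(cr))
```

```text
t 10.0 board [-0.0518 -0.0824  0.0325] yaw err deg [-0.32 -0.03 -0.02]
[  0.43355522 -19.15809258  15.70738202]
```

View pics/c3.png

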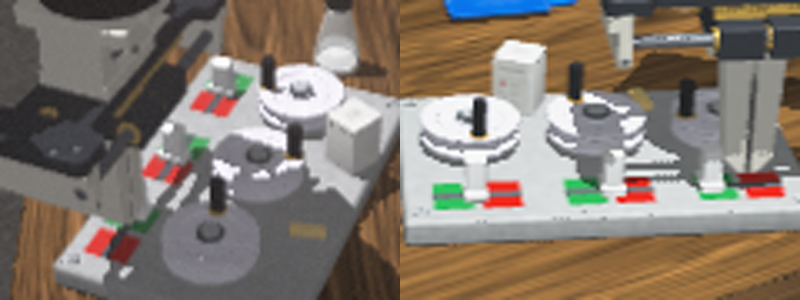

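Request:
{"name": "carry_out", "arguments": {"steps": [[[0,-0.015,0],[0,0,0]],[[0,-0.015,-0.06],[0,0,0]],[[0,0.0,-0.1],[0,0,0]],[[0,0.09,-0.1],[0,0,0]],[[0,0.18,-0.1],[0,0,0]],[[0,0.26,-0.1],[0,0,0]],[[0,0.285,-0.1],[0,0,0]],[[0,0.285,-0.08],[0,0,0]],[[0,0.285,-0.04],[0,0,0]],[[0,0.285,0],[0,0,0]]]}}

```text
time: 10.93
eef_pos: [0.4013, 0.3577, 0.0318]
tcp_rot: [0.0, 0.22, 0.976, 0.0]
wrist_force: [0.5, -0.3, -0.7]
width: 0.0007
grip_force: 0.0
```

Run:
```python
from h import *
shift((-.052,.0125,.032),(-.052,.0065,.032));s=r.read_state();print(B.inv().apply(s['wrist_force']))
```

```text
t 10.9333 board [-0.0517  0.0339  0.0318] yaw err deg [ 0.03  0.01 -0.01]
(-0.052, 0.0125, 0.032) -> [0.001, -0.054, -0.0]
(-0.052, 0.0065, 0.032) -> [0.001, -0.069, -0.0]
[ 0.60845001 -0.01673248 -0.67242581]
```

Request:
{"name": "carry_out", "arguments": {"steps": [[[0,-0.015,0],[0,0,0]],[[0,-0.03,0],[0,0,0]],[[0,-0.045,0],[0,0,0]],[[0,-0.055,0],[0,0,0]],[[0,-0.058,0],[0,0,0]],[[0,-0.06,0],[0,0,0]],[[0,-0.062,0],[0,0,0]],[[0,-0.064,0],[0,0,0]],[[0,-0.064,0],[0,0,0]],[[0,-0.064,0],[0,0,0]]]}}

```text
time: 11.77
eef_pos: [0.3908, 0.335, 0.033]
tcp_rot: [0.0, 0.22, 0.975, 0.0]
wrist_force: [0.1, 1.4, 0.9]
width: 0.0003
grip_force: 0.6
```

Run:
```python
from h import *
shift();s=r.read_state();print(B.inv().apply(s['wrist_force']))
```

```text
t 11.7667 board [-0.0515  0.0089  0.033 ] yaw err deg [ 0.03  0.03 -0.03]
[-0.46940836  1.28417156  0.90306533]
```

Request:
{"name": "carry_out", "arguments": {"steps": [[[0,-0.001,0],[0,0,0]],[[0,-0.002,0],[0,0,0]],[[0,-0.003,0],[0,0,0]],[[0,-0.004,0],[0,0,0]],[[0,-0.005,0],[0,0,0]],[[0,-0.006,0],[0,0,0]],[[0,-0.007,0],[0,0,0]],[[0,-0.008,0],[0,0,0]],[[0,-0.009,0],[0,0,0]],[[0,-0.01,0],[0,0,0]]]}}

```text
time: 12.6
eef_pos: [0.3887, 0.3311, 0.0326]
tcp_rot: [0.0, 0.22, 0.975, -0.0]
wrist_force: [0.9, 0.1, 1.1]
width: 0.0007
grip_force: 0.6
```

Run:
```python
from h import *
shift();s=r.read_state();print(B.inv().apply(s['wrist_force']))
```

```text
t 12.6 board [-0.0517  0.0045  0.0326] yaw err deg [ 0.    0.   -0.03]
[0.7305591  0.50707604 1.10156174]
```

Request:
{"name": "carry_out", "arguments": {"steps": [[[0,-0.001,0],[0,0,0]],[[0,-0.002,0],[0,0,0]],[[0,-0.003,0],[0,0,0]],[[0,-0.004,0],[0,0,0]],[[0,-0.005,0],[0,0,0]],[[0,-0.006,0],[0,0,0]],[[0,-0.007,0],[0,0,0]],[[0,-0.008,0],[0,0,0]],[[0,-0.009,0],[0,0,0]],[[0,-0.01,0],[0,0,0]]]}}

```text
time: 13.43
eef_pos: [0.3879, 0.3292, 0.0329]
tcp_rot: [0.001, 0.22, 0.975, 0.002]
wrist_force: [5.6, 10.7, -8.0]
width: 0.0002
grip_force: 6.1
```

Run:
```python
from h import *
shift();s=r.read_state();print(B.inv().apply(s['wrist_force']))
```

```text
t 13.4333 board [-0.0516  0.0024  0.0329] yaw err deg [ 0.23  0.03 -0.04]
[ 0.50143074 12.09387183 -8.02208169]
```

Request:
{"name": "carry_out", "arguments": {"steps": [[[0,0.015,0],[0,0,0]],[[0,0.015,-0.06],[0,0,0]],[[0,0.04,-0.1],[0,0,0]],[[0,0.13,-0.1],[0,0,0]],[[0,0.22,-0.1],[0,0,0]],[[0,0.28,-0.1],[0,0,0]],[[0,0.28,-0.1],[0,0,0]],[[0,0.28,-0.08],[0,0,0]],[[0,0.28,-0.04],[0,0,0]],[[0,0.28,0],[0,0,0]]]}}

```text
time: 14.27
eef_pos: [0.4346, 0.4277, 0.0317]
tcp_rot: [-0.0, 0.22, 0.975, -0.0]
wrist_force: [0.8, -0.3, 0.9]
width: 0.0005
grip_force: 0.0
```

Request:
{"name": "carry_out", "arguments": {"steps": [[[0,-0.015,0],[0,0,0]],[[0,-0.03,0],[0,0,0]],[[0,-0.045,0],[0,0,0]],[[0,-0.055,0],[0,0,0]],[[0,-0.06,0],[0,0,0]],[[0,-0.064,0],[0,0,0]],[[0,-0.068,0],[0,0,0]],[[0,-0.07,0],[0,0,0]],[[0,-0.071,0],[0,0,0]],[[0,-0.072,0],[0,0,0]]]}}

```text
time: 15.1
eef_pos: [0.4231, 0.4029, 0.033]
tcp_rot: [0.0, 0.22, 0.975, 0.0]
wrist_force: [0.6, 0.5, 0.9]
width: 0.0002
grip_force: 0.6
```

Run:
```python
from h import *
shift();s=r.read_state();print(B.inv().apply(s['wrist_force']))
```

```text
t 15.1 board [-0.0515  0.0841  0.033 ] yaw err deg [ 0.04  0.02 -0.03]
[0.30249394 0.7252885  0.91084312]
```

Request:
{"name": "carry_out", "arguments": {"steps": [[[0,-0.001,0],[0,0,0]],[[0,-0.002,0],[0,0,0]],[[0,-0.003,0],[0,0,0]],[[0,-0.004,0],[0,0,0]],[[0,-0.005,0],[0,0,0]],[[0,-0.006,0],[0,0,0]],[[0,-0.007,0],[0,0,0]],[[0,-0.008,0],[0,0,0]],[[0,-0.009,0],[0,0,0]],[[0,-0.01,0],[0,0,0]]]}}

```text
time: 15.93
eef_pos: [0.4222, 0.4014, 0.033]
tcp_rot: [0.001, 0.22, 0.975, 0.003]
wrist_force: [7.0, 14.9, -8.5]
width: 0.0005
grip_force: 7.5
```

Run:
```python
from h import *
shift();s=r.read_state();print(B.inv().apply(s['wrist_force']))
```

```text
t 15.9333 board [-0.0516  0.0824  0.033 ] yaw err deg [ 0.31  0.04 -0.03]
[-0.07789492 16.49898564 -8.50712019]
```

At the stop. I back off, lift clear and look.

Request:
{"name": "carry_out", "arguments": {"steps": [[[0,0.015,0],[0,0,0]],[[0,0.015,-0.05],[0,0,0]],[[0,0.015,-0.12],[0,0,0]],[[0,0.015,-0.2],[0,0,0]],[[0.06,0.015,-0.28],[0,0,0]],[[0.12,0.015,-0.35],[0,0,0]],[[0.15,0.015,-0.4],[0,0,0]],[[0.15,0.015,-0.4],[0,0,0]],[[0.15,0.015,-0.4],[0,0,0]],[[0.15,0.015,-0.4],[0,0,0]]]}}

```text
time: 16.77
eef_pos: [0.3692, 0.4295, 0.1914]
tcp_rot: [-0.0, 0.22, 0.975, -0.001]
wrist_force: [-0.7, -0.6, 0.5]
width: 0.0002
grip_force: 0.0
```

Run:
```python
from h import *
a=cams.read_camera('side')[160:300,225:375];b=cams.read_camera('wrist')
cv2.imwrite('pics/end.png',np.hstack([cv2.resize(a,(321,300)),cv2.resize(b,(479,300))]))
print([pinang(k) for k in range(3)])
```

```text
[[(16.87, 'scene', 189, 35, 102), (16.92, 'side', 189, 47, 104)], [(16.97, 'scene', 30, 42, 148), (17.02, 'side', 12, 45, 121)], [(17.07, 'scene', 114, 35, 118), (17.12, 'side', 99, 41, 122)]]
```

View pics/end.png

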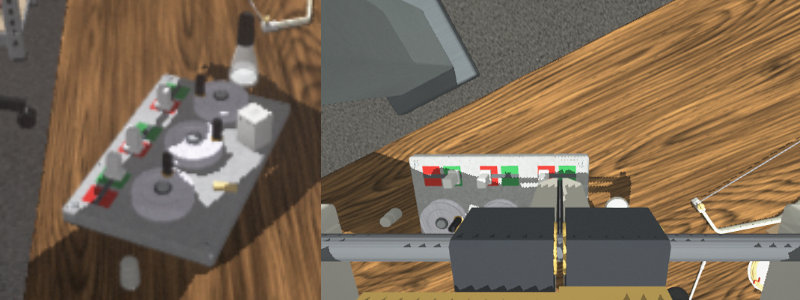

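The end picture shows tally 3 over green and tallies 1 and 2 at red. The carton, bar, vial and bottle are where they were. The stop forces and finger positions agree with this.

```bash
python3 -c "
from station import ticket;print(ticket.close_job())"
```

```text
the job is handed in; nothing more can be done
None
```

I handed the job in at about 17 s. Pulleys 1 and 2 bind, so their tallies are at the red stop. Pulley 3 runs free, so its tally is at the green stop. The vial, bottle, carton and bar were not touched.

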